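# Bring the red-lidded jar to the front of the finishing carousel and hold it

## Robot

A 6-joint arm with a two-finger parallel gripper is mounted at the origin on the work surface. World frame = base frame: x ahead of the robot, y to its left, z up, the work surface at z = 0. Lengths are in m, angles in rad, forces in N, time in s.
With the tool pointing down it reaches from about 0.35 to 0.975 m from the base axis. Payload 4.9 kg.
Tool frame: the origin (TCP) lies between the finger pads; the fingertips stand 22 mm ahead of it and the grasp point (between the pads) lies 3 mm ahead of it; z points along the fingers, y is the line along which they close (so a half turn about z gives the same grasp; the last joint's range is limited). The gripper opens to 85 mm and grips with 20 to 120 N. Pads are 22 mm wide; open, the fingers measure 114 mm over their backs; the gripper's body (76 mm by 85 mm) begins 54 mm behind the grasp point. The pads swing forward as they close: fully open they stand 13 mm farther back than shut.
Start: joints at [-1.367, 0.053, 1.613, -0, 1.476, -0.119], TCP at [0.198, -0.593, 0.217] pointing down, gripper open.
Joint ranges: [-3.01, 3.01], [-1.01, 2.22], [0.06, 2.58], [-1.02, 4.17], [0.09, 2.62], [-3.14, 3.14]. Speed limits (rad/s): [2.57, 2.57, 3.14, 3.14, 3.14, 3.14].

## Interface

Orientations are given as a unit quaternion [w, x, y, z].
In Python, from plant import state, grab_frame, get_calibration, job_done, recognise, regions_of gives the robot as it stands.
- The arm moves only by the tool apply_moves, never from a script. Its argument "targets" is a list of rows, each an object with "translation": the shift along the tool's x, y, z normalised to -1 to 1, where 1 is 100 mm, a list of three; "twist": the turn about the tool's z normalised to -1 to 1, where 1 is 0.1 rad; "hand": the opening, from 0 (shut) to 1 (fully open). A call has 1 to 8 rows; each row shifts and turns the commanded pose from where the row before left it, along the tool's axes as they then stand; what a row does not reach is not made up. A row lasts 1/10 s, in which the tool goes at most 50 mm and 8.59 degrees, less where a joint would pass 70% of its speed; a pose out of reach is approached as far as the arm can. A call with a number of a shift or a turn outside -1 to 1 is refused whole. A call with a gripper value outside its range is refused whole. The fingers move at their own pace and stop on an object; the grip force is fixed at half the most. Time passes only in rows, so rows that do not move let the fingers close. It gives the time, the measured TCP pose, the force, the opening and the grip force at its end, in the units of the state.
- state(): the state, without advancing time (a new reading comes with each control period).
- grab_frame(name): name is "scene" or "top" or "wrist"; returns the picture (384x512x3 uint8, red, green, blue); there is no depth.
- get_calibration(name): a dict with "camera_matrix" (3x3 intrinsics, pixels), "pose" (4x4, takes a point from camera to world coordinates). Camera axes: x right, y up, looking along -z (the intrinsics and any distortion apply to the point x, -y, -z); pixel columns grow to the right and rows downward; lengths in m; the calibration is good to about 2 mm. The wrist camera is an equidistant fisheye: a pixel r from the principal point sees the ray r / f radians off the axis. A picture is of the moment at which its call begins: read the wrist's pose just before it. get_calibration takes no time and is no camera call; for the wrist camera it gives the pose at the moment of the call.
- job_done(): hands the job in; it is judged then, once.
Trained networks look in the newest picture that a camera, given by its name, has taken for a name from the list of things; names that differ only in an ending like _2 or _b are one class to them, and where a whole thing is asked for, a point or a joint stands for the part that bears it (a point fixed in the world has none). Each returns a list of dicts, best first, with "score" (0 to 1); they miss things now and then, are a little off and sometimes report something else, mostly with a low value. They report only what shows in the picture. A call takes as long as a camera call. They do not tell look-alikes from the thing itself.
- recognise(camera, query): "point" ([x, y, z] in m, in world coordinates, good to about 4 mm: the middle of the surface that is visible of it).
- regions_of(camera, query): "pixels" (384x512 bool, what is visible of it).
The state is a dict: "time": time; "joint_pos": joint angles; "joint_vel": joint speeds; "joint_efforts": joint torques, N m; "tool_pos": TCP position; "tool_rot": TCP orientation; "contact_force": force on the tool from outside, world axes, zero at the start; "ft_torque": the same for the moment, N m; "gripper_width": opening from 0.0 (shut) to 1.0 (fully open); "grasp_force": force on a finger pad.
Only numpy, scipy, OpenCV 4.12 (cv2) and the standard library are available. Lean on these libraries where they do the work, as an engineer would, in place of code of your own. Each camera call takes 0.05 s, during which the arm holds its last target. There are 200 camera calls.

## Task

Take the finishing carousel by one of its upright pegs and turn it until the jar with the red lid is at the front, lined up with the yellow arrow on the stand, then hold the carousel still there: finish with the gripper still closed firmly on a peg, not letting go. All five jars stay standing in their places on the tray (do not lift or tip any), and leave the tools and other things on the bench alone.

Things in the scene. Friction and masses are not known exactly. Their poses are not given: they have to be found in the camera images.
- tray: round pale wooden carousel tray, 290 mm wide, 15 mm thick, turning about a vertical axis through its origin (centre of its underside, 30 mm above the table; z up). No end stops or notches; light bearing friction, about 2 N at a peg, keeps it where it is left. Five jar places evenly round it; between them five fixed upright dark pegs, tops 165 mm above the table, 55 mm above the jar lids
- stand: fixed dark wooden stand under the tray, 200 mm wide, on the tray's axis; it does not turn. Origin on the table on that axis, z up; its own -x direction is the carousel's FRONT, where a dark block (60 x 70 mm, 40 mm tall, centred 185 mm from the axis) sticks out past the tray, with a flat yellow arrow on top pointing at the axis
- arrow_tip (a point): tip of the yellow arrow on the stand's front block, 158 mm from the axis, 43 mm above the table; it marks the front
- peg0 (a point): one of the five fixed upright pegs of the tray (18 mm in diameter): point on its axis, 17 mm below its top, 148 mm above the table, a good height to grip it from above; it moves on a circle of radius 115 mm as the tray turns
- peg1 (a point): one of the five fixed upright pegs of the tray (18 mm in diameter): point on its axis, 17 mm below its top, 148 mm above the table, a good height to grip it from above; it moves on a circle of radius 115 mm as the tray turns
- peg2 (a point): one of the five fixed upright pegs of the tray (18 mm in diameter): point on its axis, 17 mm below its top, 148 mm above the table, a good height to grip it from above; it moves on a circle of radius 115 mm as the tray turns
- peg3 (a point): one of the five fixed upright pegs of the tray (18 mm in diameter): point on its axis, 17 mm below its top, 148 mm above the table, a good height to grip it from above; it moves on a circle of radius 115 mm as the tray turns
- peg4 (a point): one of the five fixed upright pegs of the tray (18 mm in diameter): point on its axis, 17 mm below its top, 148 mm above the table, a good height to grip it from above; it moves on a circle of radius 115 mm as the tray turns
- jar_black_mid (a point): screw-top jar of amber glass with a pale label and a black lid, 54 mm in diameter, 65 mm tall, about 0.16 kg; loose, standing between four short brass pins (12 mm tall) on the tray, axis 90 mm from the tray's axis. This point: centre of the jar, half-way up
- jar_red_mid (a point): the marked jar: screw-top jar of amber glass with a pale label and a red lid, 54 mm in diameter, 65 mm tall, about 0.16 kg; loose, standing between four short brass pins (12 mm tall) on the tray, axis 90 mm from the tray's axis. This point: centre of the jar, half-way up
- jar_white_mid (a point): screw-top jar of amber glass with a pale label and a white lid, 54 mm in diameter, 65 mm tall, about 0.16 kg; loose, standing between four short brass pins (12 mm tall) on the tray, axis 90 mm from the tray's axis. This point: centre of the jar, half-way up
- jar_green_mid (a point): screw-top jar of amber glass with a pale label and a green lid, 54 mm in diameter, 65 mm tall, about 0.16 kg; loose, standing between four short brass pins (12 mm tall) on the tray, axis 90 mm from the tray's axis. This point: centre of the jar, half-way up
- jar_blue_mid (a point): screw-top jar of amber glass with a pale label and a blue lid, 54 mm in diameter, 65 mm tall, about 0.16 kg; loose, standing between four short brass pins (12 mm tall) on the tray, axis 90 mm from the tray's axis. This point: centre of the jar, half-way up
- chisel: bystander: loose carving chisel, dark wooden handle, steel blade, 230 mm long, lying; origin on the table under the joint of handle and blade, x along the blade
- gouge: bystander: loose shorter carving gouge, dark wooden handle, steel blade, 210 mm long, lying; origin on the table under the joint of handle and blade, x along the blade
- mallet: bystander: loose round mallet, dark head 76 mm in diameter and 110 mm long, pale handle, lying; origin on the table beneath the handle, x towards the head
- rosette: bystander: loose carved pale wooden flower rosette, 128 mm across, 32 mm tall; origin at the centre of its underside
- stone: bystander: loose grey sharpening stone on a dark wooden block, 200 x 75 x 38 mm; origin at the centre of its underside, x along its length
- wax_tin: bystander: loose round steel tin, 80 mm in diameter, 50 mm tall; origin at the centre of its underside
Not all that is in view belongs to the job. Leave any pink or turquoise look-alike of the part that bears jar_red_mid alone.

How it is judged:
By the outcome, as a careful person would: the job done as asked, in the order asked, and still so for the second after the job is handed in, while the arm keeps its last pose, push and grip.
It also fails if it takes over 48 s, if anything falls off the work surface, if the arm or the gripper's body presses on something with over 40 N, if the wrist force passes 120 N, or if a joint passes its speed limit or range.

## Working session

There is one attempt and no reset: what is moved stays moved. The work goes in short steps, Python scripts to look and compute and a tool call to move; the robot and the scene stay as the last step left them, time stands still between calls to the robot, and variables do not carry over. Pictures are saved under pics/ and viewed, at most 10 in all, crops included, and the job is handed in when it is done.

Besides the shell and the picture viewer there is one more tool, called after "Request:" in YAML: its name, and indented under it one key for each argument. apply_moves: Moves the arm, as the interface text tells. Its arguments: {"type":"object","properties":{"targets":{"type":"array"}},"required":["targets"]}

```bash
mkdir -p pics
python3 - <<'E'
from plant import *
import cv2
s=state();print({k:s[k] for k in('time','tool_pos','tool_rot','gripper_width')})
for c in('scene','top'):
    f=grab_frame(c);cv2.imwrite(f'pics/{c}0.png',f[...,::-1])
    for q in ('tray','stand','arrow_tip','peg0','jar_red_mid','jar_black_mid','jar_white_mid','jar_green_mid','jar_blue_mid'):
        print(c,q,[(round(d['score'],2),[round(float(v),3) for v in d['point']]) for d in recognise(c,q)][:7])
    K=get_calibration(c);print(K['camera_matrix'],K['pose'])
E
```

```text
{'time': 0.0, 'tool_pos': array([ 0.19813261, -0.59208306,  0.21548411]), 'tool_rot': array([-1.00556308e-03,  9.87003439e-01,  1.60695982e-01, -4.03542190e-05]), 'gripper_width': 0.999802380007354}
scene tray [(0.63, [0.578, -0.145, 0.042])]
scene stand [(0.72, [0.421, -0.387, 0.042]), (0.6, [0.419, -0.234, 0.04])]
scene arrow_tip [(0.69, [0.415, -0.237, 0.043])]
scene peg0 [(0.65, [0.578, -0.144, 0.047])]
scene jar_red_mid [(0.89, [0.308, -0.238, 0.042]), (0.82, [0.493, -0.087, 0.088]), (0.71, [0.5, 0.131, 0.043]), (0.66, [0.752, 0.237, 0.041]), (0.58, [0.623, 0.458, 0.016])]
scene jar_black_mid [(0.5, [0.508, -0.181, 0.087])]
scene jar_white_mid [(0.82, [0.589, -0.042, 0.093]), (0.74, [0.579, -0.142, 0.046])]
scene jar_green_mid [(0.93, [0.657, -0.13, 0.094])]
scene jar_blue_mid [(0.88, [0.603, -0.216, 0.09])]
[[455.77941697   0.         260.34121971]
 [  0.         455.77941697 188.66886765]
 [  0.           0.           1.        ]] [[ 0.72302758 -0.40662063  0.55847182  1.3003503 ]
 [ 0.69072132  0.43912378 -0.57452098 -0.84999444]
 [-0.01162617  0.80114292  0.59836014  0.96759
[... 207 characters left out ...]
red_mid [(0.69, [0.483, -0.075, 0.107]), (0.54, [0.487, 0.139, 0.062]), (0.5, [0.299, -0.223, 0.062])]
top jar_black_mid [(0.71, [0.491, -0.173, 0.111])]
top jar_white_mid [(0.85, [0.569, -0.033, 0.116])]
top jar_green_mid [(0.56, [0.639, -0.114, 0.111])]
top jar_blue_mid [(0.82, [0.594, -0.202, 0.111]), (0.72, [0.633, -0.37, 0.021]), (0.39, [0.411, -0.227, 0.039])]
[[374.2530927    0.         260.16246311]
 [  0.         374.2530927  193.18282387]
 [  0.           0.           1.        ]] [[ 0.01810337  0.9989641  -0.04174917  0.45635389]
 [-0.99981197  0.01837736  0.00618828 -0.05200945]
 [ 0.00694911  0.04162929  0.99910896  1.16784703]
 [ 0.          0.          0.          1.        ]]
```

View pics/scene0.png

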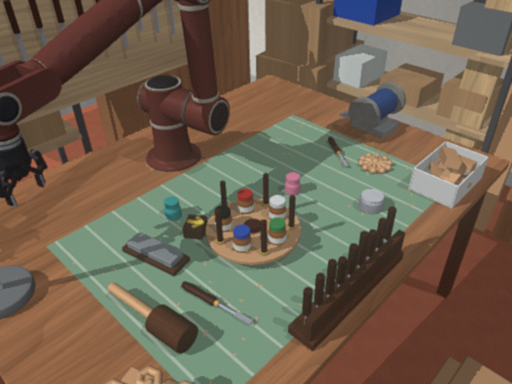

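View pics/top0.png

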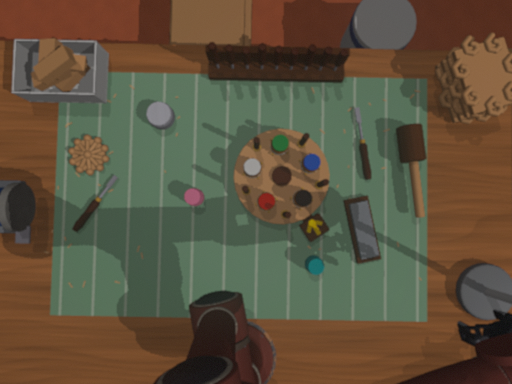

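The top view shows the tray centred near (282,176) and the arrow block near (314,226). The red lid is at (266,201), and the pegs are at about (256,143), (305,139), (323,183), (287,214) and (246,189). The pink (194,197) and turquoise (315,265) look-alikes stand off the tray. Next I'll fit the tray from the lids and the yellow arrow.

```bash
cat > h.py <<'E'
import numpy as np, cv2
from plant import *
from scipy.optimize import least_squares
def proj(c,P):
    K=get_calibration(c);M=np.linalg.inv(K['pose']);p=np.atleast_2d(P)@M[:3,:3].T+M[:3,3]
    p=p*[1,-1,-1];q=p@K['camera_matrix'].T;return q[:,:2]/q[:,2:]
def ray(c,uv,z):
    K=get_calibration(c);d=np.linalg.inv(K['camera_matrix'])@[*uv,1];d=K['pose'][:3,:3]@(d*[1,-1,-1]);o=K['pose'][:3,3]
    return o+d*(z-o[2])/d[2]
def blob(c,near,z,fn,r=14):
    hsv=cv2.cvtColor(grab_frame(c),cv2.COLOR_RGB2HSV).astype(int);u=proj(c,near)[0]
    yy,xx=np.mgrid[:384,:512];m=fn(hsv)&(np.hypot(xx-u[0],yy-u[1])<r)
    return np.array([xx[m].mean(),yy[m].mean()]),m.sum(),m
H=lambda a,b,s=120:(lambda h:(h[...,0]>=a)&(h[...,0]<=b)&(h[...,1]>s)&(h[...,2]>60))
F={'red':(lambda h:((h[...,0]<5)|(h[...,0]>174))&(h[...,1]>170)&(h[...,2]>110)),'green':H(50,75,150),'blue':H(105,125,140),'white':lambda h:(h[...,1]<50)&(h[...,2]>150)}
E
python3 - <<'E'
from h import *
near={'red':[.483,-.075,.107],'green':[.639,-.114,.11],'blue':[.594,-.202,.11],'white':[.569,-.033,.11]}
near={k:np.array(v) for k,v in near.items()}
uv={}
for k in near:
    for c in('top',):
        u,n,m=blob(c,near[k],.11,F[k],12);uv[k,c]=u;p=ray(c,u,.11);print(k,c,u.round(1),n,p.round(4))
yel=H(20,32,150)
A={}
for c in('scene','top'):
    u,n,m=blob(c,[.405,-.23,.042],.042,yel,22)
    ys,xs=np.where(m);P=np.array([ray(c,(a,b),.043) for a,b in zip(xs,ys)])[:,:2];A[c]=P
    print('yel',c,u.round(1),n,P.mean(0).round(4))
# tray fit from lids; ids in order
pos={k:ray('top',uv[k,'top'],.11)[:2] for k in near}
a0={k:np.arctan2(*(pos[k]-[.56,-.12])[::-1]) for k in pos}
idx={k:round((a0[k]-a0['red'])/(2*np.pi/5)) for k in pos};print(idx)
f=lambda x:np.concatenate([x[:2]+.09*np.array([np.cos(x[2]+idx[k]*2*np.pi/5),np.sin(x[2]+idx[k]*2*np.pi/5)])-pos[k] for k in pos])
r=least_squares(f,[.56,-.12,a0['red']]);print(r.x,r.fun.round(4),np.degrees(r.x[2]))
c0=r.x[:2]
for c in A:
    d=A[c].mean(0)-c0;print(c,'arrow dir deg',np.degrees(np.arctan2(d[1],d[0])),'dist range',np.linalg.norm(A[c]-c0,axis=1).min(),np.linalg.norm(A[c]-c0,axis=1).max())
t=grab_frame('top').copy();s=grab_frame('scene').copy()
big=[]
for c,im,ctr in(('top',t,(285,190)),('scene',s,(245,215))):
    K=5;x0,y0=ctr[0]-40*2+20,ctr[1]-60
    b=cv2.resize(im[y0:y0+120,x0-10:x0+130],None,fx=K,fy=K,interpolation=cv2.INTER_CUBIC)[:, :, ::-1].copy()
    for i in range(5):
        a=r.x[2]+(i+.5)*2*np.pi/5
        for z in(.045,.165):
            q=proj(c,[c0[0]+.115*np.cos(a),c0[1]+.115*np.sin(a),z])[0];print(c,i,z,q.round(0))
            cv2.circle(b,(int((q[0]-x0+10)*K),int((q[1]-y0)*K)),5,(255,0,255),2)
    big.append(b[:, :700])
cv2.imwrite('pics/fit.png',cv2.resize(np.vstack(big),None,fx=.5,fy=.5))
E
```

```text
red top [265.7 199.8] 165 [ 0.482  -0.0745  0.11  ]
green top [281.7 139.5] 33 [ 0.6547 -0.1171  0.11  ]
blue top [311.2 161.9] 184 [ 0.5922 -0.202   0.11  ]
white top [252.  166.3] 167 [ 0.5766 -0.034   0.11  ]
yel scene [198.7 222.2] 6 [ 0.417  -0.2171]
yel top [313.8 225.8] 184 [ 0.4083 -0.2216]
{'red': 0, 'green': -2, 'blue': -3, 'white': -1}
[ 0.5592739  -0.12153066  2.59276819] [ 0.0005 -0.0001 -0.0057  0.0027  0.0016 -0.0026  0.0036  0.    ] 148.55467429532465
scene arrow dir deg -146.1027917871823 dist range 0.1628566432925085 0.17981450440272564
top arrow dir deg -146.46395809776857 dist range 0.15623045801433139 0.21007381953902665
top 0 0.045 [284. 213.]
top 0 0.165 [287. 214.]
top 1 0.045 [318. 185.]
top 1 0.165 [326. 182.]
top 2 0.045 [302. 143.]
top 2 0.165 [307. 135.]
top 3 0.045 [257. 146.]
top 3 0.165 [257. 138.]
top 4 0.045 [246. 189.]
top 4 0.165 [244. 187.]
scene 0 0.045 [225. 212.]
scene 0 0.165 [223. 182.]
scene 1 0.045 [220. 242.]
scene 1 0.165 [217. 210.]
scene 2 0.045 [263. 253.]
scene 2 0.165 [263. 221.]
scene 3 0.045 [291. 229.]
scene 3 0.165 [292. 197.]
scene 4 0.045 [266. 205.]
scene 4 0.165 [266. 175.]
```

View pics/fit.png

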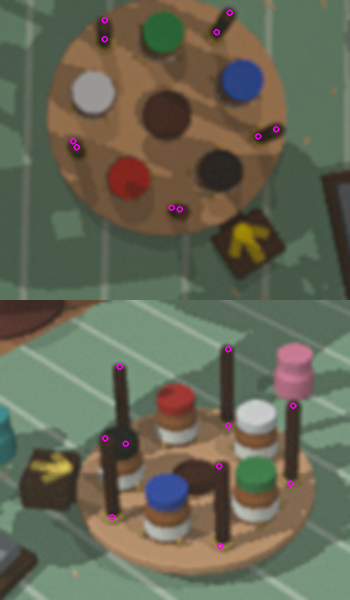

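Both views agree with the fit, and the projected pegs land on the real ones. Red is at about 148.5° and the front at about 213.5°, so the tray needs about +65°. I'll grip the peg at 184.5°, at (0.445, -0.131).

Request:
apply_moves:
  targets:
    - {"translation": [0,0,0],"twist": 0.81,"hand": 1}
    - {"translation": [0,0,0],"twist": 0.81,"hand": 1}
    - {"translation": [0,0,0],"twist": 0.81,"hand": 1}
    - {"translation": [0.235,-0.367,0],"twist": 0,"hand": 1}
    - {"translation": [0.235,-0.367,0],"twist": 0,"hand": 1}
    - {"translation": [0.235,-0.367,0],"twist": 0,"hand": 1}
    - {"translation": [0.235,-0.367,0],"twist": 0,"hand": 1}
    - {"translation": [0.235,-0.367,0],"twist": 0,"hand": 1}

```text
time: 2.2
tool_pos: [0.3013, -0.3989, 0.2168]
tool_rot: [0.0, 0.999, 0.04, 0.0]
contact_force: [0.1, 0.5, 0.8]
gripper_width: 0.995
grasp_force: 0.0
```

Request:
apply_moves:
  targets:
    - {"translation": [0.235,-0.367,0],"twist": 0,"hand": 1}
    - {"translation": [0.235,-0.367,0],"twist": 0,"hand": 1}
    - {"translation": [0.235,-0.367,0],"twist": 0,"hand": 1}
    - {"translation": [0.235,-0.367,0],"twist": 0,"hand": 1}
    - {"translation": [0.235,-0.367,0],"twist": 0,"hand": 1}
    - {"translation": [0,0,0],"twist": 0,"hand": 1}
    - {"translation": [0,0,0],"twist": 0,"hand": 1}

```text
time: 2.9
tool_pos: [0.4035, -0.2076, 0.2169]
tool_rot: [0.0, 0.999, 0.041, 0.0]
contact_force: [0.1, -0.5, -0.4]
gripper_width: 0.996
grasp_force: 0.0
```

```bash
cat >> h.py <<'E'
def wproj(P,K):
    M=np.linalg.inv(K['pose']);p=(np.atleast_2d(P)@M[:3,:3].T+M[:3,3])*[1,-1,-1]
    th=np.arctan2(np.hypot(p[:,0],p[:,1]),p[:,2]);ph=np.arctan2(p[:,1],p[:,0]);C=K['camera_matrix']
    return np.c_[C[0,0]*th*np.cos(ph)+C[0,2],C[1,1]*th*np.sin(ph)+C[1,2]]
def wray(uv,K,z):
    C=K['camera_matrix'];a=(np.array(uv)-C[:2,2])/[C[0,0],C[1,1]];t=np.hypot(*a)
    d=np.array([a[0]/t*np.sin(t),-a[1]/t*np.sin(t),-np.cos(t)]);d=K['pose'][:3,:3]@d;o=K['pose'][:3,3]
    return o+d*(z-o[2])/d[2]
E
python3 - <<'E'
from h import *
K=get_calibration('wrist');f=grab_frame('wrist');print(K);np.savez('w0.npz',f=f,C=K['camera_matrix'],P=K['pose'])
b=cv2.resize(f,(768,576),interpolation=cv2.INTER_CUBIC)[...,::-1].copy()
c0=np.array([.5593,-.1215]);a0=np.radians(148.55)
for i in range(5):
    a=a0+(i+.5)*2*np.pi/5;a2=a0+i*2*np.pi/5
    for r,aa,z in((.115,a,.165),(.09,a2,.11)):
        q=wproj([c0[0]+r*np.cos(aa),c0[1]+r*np.sin(aa),z],K)[0]*1.5
        cv2.circle(b,tuple(int(v) for v in q),3,(255,0,255),1)
q=wproj([*(c0+.158*np.array([np.cos(np.radians(213.5)),np.sin(np.radians(213.5))])),.043],K)[0]*1.5
cv2.circle(b,tuple(int(v) for v in q),3,(255,0,0),1)
cv2.imwrite('pics/w0.png',b)
E
```

```text
{'camera_matrix': array([[297.31863964,   0.        , 257.09480001],
       [  0.        , 297.31863964, 192.58384684],
       [  0.        ,   0.        ,   1.        ]]), 'pose': array([[ 0.08275367,  0.94624776,  0.31267715,  0.48298236],
       [-0.99656952,  0.07825746,  0.02692503, -0.20191376],
       [ 0.00100843, -0.31383267,  0.94947777,  0.37532876],
       [ 0.        ,  0.        ,  0.        ,  1.        ]])}
```

View pics/w0.png

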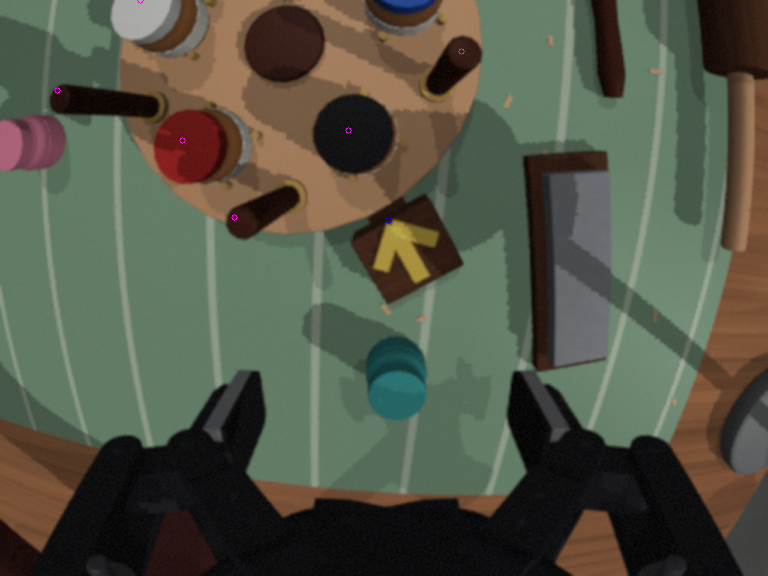

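The wrist view shows red lid (191,146), black lid (354,134), gripped peg's top (243,221), other peg tops (62,98) and (466,52), and arrow tip (390,221), all in 1.5x pixels. The prediction is off by about 4 mm, so I'll refit jointly.

Run:
```python
from h import *
w=np.load('w0.npz');K={'camera_matrix':w['C'],'pose':w['P']}
obs=[('j',0,(191,146)),('j',1,(354,134)),('p',0,(243,221)),('p',4,(62,98)),('p',1,(466,52))]
W=[(t,i,wray(np.array(u)/1.5,K,.11 if t=='j' else .165)[:2]) for t,i,u in obs]
def model(x,t,i):
    r,a=(.09,x[2]+i*2*np.pi/5) if t=='j' else (.115,x[2]+(i+.5)*2*np.pi/5)
    return x[:2]+r*np.array([np.cos(a),np.sin(a)])
T=[('j',0,ray('top',(265.7,199.8),.11)[:2]),('j',4,ray('top',(252.,166.3),.11)[:2]),('j',2,ray('top',(311.2,161.9),.11)[:2])]
for n,S in(('wrist',W),('top',T),('both',W+T)):
    r=least_squares(lambda x:np.concatenate([model(x,t,i)-p for t,i,p in S]),[.56,-.12,2.59]);print(n,r.x[:2].round(4),np.degrees(r.x[2]).round(2),(r.fun*1e3).round(1))
    hsv=cv2.cvtColor(w['f'],cv2.COLOR_RGB2HSV).astype(int);m=H(20,32,150)(hsv);m[:125]=0;m[205:]=0;m[:,:230]=0;m[:,310:]=0
    ys,xs=np.where(m);P=np.array([wray(q,K,.043)[:2] for q in zip(xs,ys)]);d=P.mean(0)-r.x[:2]
    tip=wray(np.array((390,220))/1.5,K,.043)[:2]-r.x[:2]
    print(len(P),P.mean(0).round(4),'cent',np.degrees(np.arctan2(d[1],d[0]))%360,'tip',np.degrees(np.arctan2(tip[1],tip[0]))%360,np.hypot(*tip))
    if n=='wrist':
        # symmetry axis of the arrow: orientation minimising mirror asymmetry
        D=P-P.mean(0);best=[]
        for a in np.radians(np.arange(200,230,.5)):
            u=np.array([np.cos(a),np.sin(a)]);v=np.array([-u[1],u[0]]);s,q=D@u,D@v
            best.append((abs(np.mean(q**3)) ,abs(np.mean(s*q)),np.degrees(a)))
        print('sym',min(best,key=lambda b:b[1])[2])
    # block corners (1.5x px)
C=[wray(np.array(u)/1.5,K,.04)[:2] for u in((353,240),(389,302),(462,263),(427,196))]
for i in range(4):
    e=C[(i+1)%4]-C[i];print('edge',(np.hypot(*e)*1e3).round(1),np.degrees(np.arctan2(e[1],e[0])).round(1))
print(np.mean(C,0))
```

```text
wrist [ 0.5567 -0.1241] 149.79 [-0.   2.1  0.6 -0.9 -0.7 -0.7  0.1  0.5  0.  -1. ]
1082 [ 0.4078 -0.2228] cent 213.52753435166022 tip 213.78819270484792 0.15464876517781018
sym 229.50000000000003
top [ 0.5575 -0.1206] 149.11 [-1.8  0.2  1.2  1.2  0.7 -1.4]
1082 [ 0.4078 -0.2228] cent 214.31530443441906 tip 214.69194009357642 0.157287386953421
both [ 0.5571 -0.1227] 149.86 [ 0.3  3.5  1.   0.4 -0.3  0.5  0.3  1.8  0.5  0.4 -2.8 -2.9 -0.4 -0.7
  1.3 -3. ]
1082 [ 0.4078 -0.2228] cent 213.8351065156169 tip 214.1413853745435 0.15574796652454279
edge 57.7 -146.5
edge 65.8 -55.7
edge 59.7 33.6
edge 65.8 126.0
[ 0.4047609  -0.22599187]
```

Request:
apply_moves:
  targets:
    - {"translation": [0.223,-0.345,0],"twist": 0,"hand": 1}
    - {"translation": [0.223,-0.345,0],"twist": 0,"hand": 1}
    - {"translation": [0,0,0],"twist": -0.2,"hand": 1}
    - {"translation": [0,0,0.22],"twist": 0,"hand": 1}
    - {"translation": [0,0,0.22],"twist": 0,"hand": 1}
    - {"translation": [0,0,0.22],"twist": 0,"hand": 1}
    - {"translation": [0,0,0],"twist": 0,"hand": 1}

```text
time: 3.65
tool_pos: [0.4395, -0.1365, 0.1471]
tool_rot: [-0.001, 0.999, 0.049, -0.003]
contact_force: [-0.5, 1.1, 0.0]
gripper_width: 0.998
grasp_force: 0.0
```

Run:
```python
from h import *
f=grab_frame('wrist');cv2.imwrite('pics/w1.png',f[...,::-1]);s=state();print(s['tool_pos'],s['joint_pos'])
```

```text
[ 0.44064023 -0.13686705  0.14916314] [-4.62385618e-01 -3.02252526e-01  2.05041769e+00 -4.55635130e-04
  1.39715357e+00  1.01102725e+00]
```

View pics/w1.png

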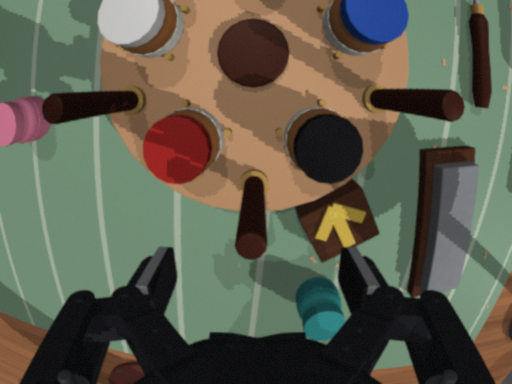

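The peg's top shows at (252,243), between the fingers at (155,265) and (362,265). I'll refine its position from this closer view before closing.

Run:
```python
from h import *
K=get_calibration('wrist');s=state();t=s['tool_pos'];print(t,s['tool_rot'])
print(wproj([*t[:2],.165],K),wproj([*t[:2],.146],K),wray((251.5,243),K,.165))
W=[('j',0,(177,149)),('j',1,(328,148)),('p',0,(251.5,243)),('p',4,(57,107)),('p',1,(452,104)),('j',4,(131,21)),('j',2,(374,16))]
W=[(a,i,wray(u,K,.11 if a=='j' else .165)[:2]) for a,i,u in W]
def model(x,t,i):
    r,a=(.09,x[2]+i*2*np.pi/5) if t=='j' else (.115,x[2]+(i+.5)*2*np.pi/5)
    return x[:2]+r*np.array([np.cos(a),np.sin(a)])
r=least_squares(lambda x:np.concatenate([model(x,a,i)-p for a,i,p in W]),[.56,-.12,2.59]);print(r.x[:2],np.degrees(r.x[2]),(r.fun*1e3).round(1),model(r.x,'p',0))
hsv=cv2.cvtColor(grab_frame('wrist'),cv2.COLOR_RGB2HSV).astype(int);m=H(20,32,150)(hsv);m[:195]=0;m[255:]=0;m[:,:300]=0;m[:,375:]=0
P=np.array([wray(q[::-1],K,.043)[:2] for q in np.argwhere(m)]);d=P.mean(0)-r.x[:2];print(len(P),P.mean(0),np.degrees(np.arctan2(d[1],d[0]))%360)
```

```text
[ 0.44064023 -0.13686705  0.14916314] [-7.15590563e-04  9.98811096e-01  4.87121370e-02 -1.73469447e-03]
[[255.15980228 249.18270198]] [[255.38715351 233.78987217]] [ 0.44427957 -0.13453054  0.165     ]
[ 0.55685276 -0.12315821] 150.0338010711166 [-2.   0.3 -1.6 -1.9 -1.8 -0.7 -2.1  1.2 -1.6  0.3  5.1  2.6  4.1 -1.9] [ 0.44248986 -0.13524645]
1255 [ 0.40810577 -0.22241386] 213.71432348905245
```

Request:
apply_moves:
  targets:
    - {"translation": [0.02,-0.02,-0.02],"twist": 0,"hand": 1}
    - {"translation": [0,0,0],"twist": 0,"hand": 0}
    - {"translation": [0,0,0],"twist": 0,"hand": 0}
    - {"translation": [0,0,0],"twist": 0,"hand": 0}
    - {"translation": [0,0,0],"twist": 0,"hand": 0}
    - {"translation": [0,0,0],"twist": 0,"hand": 0}
    - {"translation": [0,0,0],"twist": 0,"hand": 0}
    - {"translation": [0,0,0],"twist": 0,"hand": 0}

```text
time: 4.55
tool_pos: [0.444, -0.1336, 0.1526]
tool_rot: [-0.0, 0.999, 0.05, -0.0]
contact_force: [-0.2, 0.8, -0.3]
gripper_width: 0.0
grasp_force: 0.0
```

Request:
apply_moves:
  targets:
    - {"translation": [0,0,0],"twist": 0,"hand": 0}
    - {"translation": [0,0,0],"twist": 0,"hand": 0}
    - {"translation": [0,0,0],"twist": 0,"hand": 0}

```text
time: 4.85
tool_pos: [0.444, -0.1336, 0.1527]
tool_rot: [-0.0, 0.999, 0.05, -0.0]
contact_force: [-0.0, -0.1, -0.1]
gripper_width: -0.001
grasp_force: 0.0
```

The fingers shut on nothing, so I'll look again.

Run:
```python
from h import *
K=get_calibration('wrist');s=state();print(s['tool_pos'],s['tool_rot'],K['pose'])
f=grab_frame('wrist');g=grab_frame('scene')
a=cv2.resize(g[130:280,150:330],(720,600),interpolation=cv2.INTER_CUBIC)
cv2.imwrite('pics/w2.png',f[...,::-1]);cv2.imwrite('pics/s2.png',a[...,::-1])
```

```text
[ 0.44398273 -0.13360523  0.15266231] [-2.75559353e-05  9.98754469e-01  4.98949817e-02 -3.39086477e-05] [[ 1.00266265e-01  9.44687030e-01  3.12270861e-01  5.23350991e-01]
 [-9.94960609e-01  9.51211318e-02  3.17073586e-02 -1.26614081e-01]
 [ 2.49972690e-04 -3.13876385e-01  9.49463824e-01  3.11145607e-01]
 [ 0.00000000e+00  0.00000000e+00  0.00000000e+00  1.00000000e+00]]
```

View pics/w2.png

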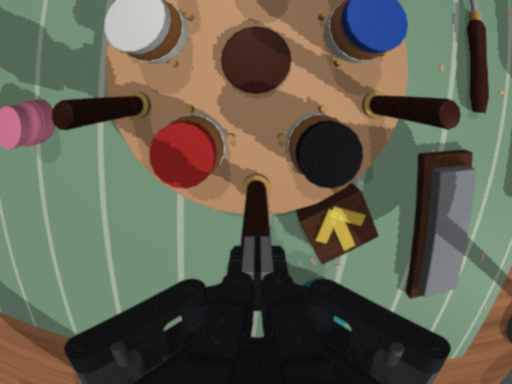

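View pics/s2.png

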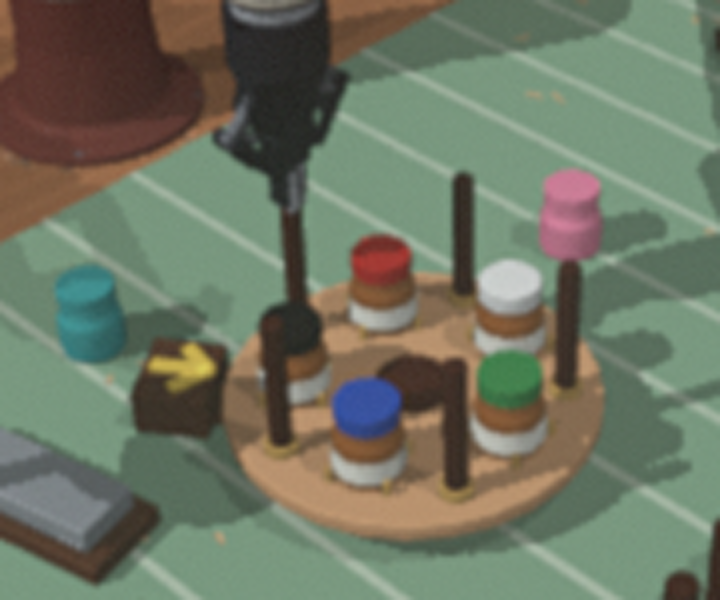

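Run:
```python
from h import *
K=get_calibration('wrist');t=state()['tool_pos']
for dz in(.03,0,-.003,-.022):print(dz,wproj(t+[0,0,dz],K).round(1), proj('scene',t+[0,0,dz]).round(1))
p=np.array([.4425,-.1352]);
for z in(.045,.1,.165):print(z,wproj([*p,z],K).round(1),proj('scene',[*p,z]).round(1))
for q in('peg0','tray'):
  for c in('wrist','scene'):
    grab_frame(c);print(c,q,[(round(d['score'],2),np.round(d['point'],3)) for d in recognise(c,q)])
```

```text
0.03 [[255.  262.7]] [[221.7 177.3]]
0 [[255.3 236.2]] [[222.3 185.4]]
-0.003 [[255.4 233.9]] [[222.4 186.2]]
-0.022 [[255.5 221.3]] [[222.8 191.2]]
0.045 [[257.5 185.8]] [[223.7 212.8]]
0.1 [[257.6 206.9]] [[222.7 199.1]]
0.165 [[257.8 248.6]] [[221.4 182.1]]
wrist peg0 [(0.96, array([ 0.527, -0.124,  0.044]))]
scene peg0 [(0.95, array([ 0.58 , -0.144,  0.045]))]
wrist tray [(0.7, array([ 0.528, -0.125,  0.046]))]
scene tray [(0.76, array([ 0.577, -0.144,  0.043]))]
```

In the scene view the fingertips end at about row 181, which is the height of the peg's top (z ≈ 0.165). They are therefore about 35 mm higher than the tool data say, and they closed just above the peg. I'll open, go down about 30 mm while watching the force, and close again.

Request:
apply_moves:
  targets:
    - {"translation": [0,0,0],"twist": 0,"hand": 1}
    - {"translation": [0,0,0],"twist": 0,"hand": 1}
    - {"translation": [0,0,0],"twist": 0,"hand": 1}
    - {"translation": [0,0,0],"twist": 0,"hand": 1}
    - {"translation": [0,0,0],"twist": 0,"hand": 1}
    - {"translation": [0,0,0],"twist": 0,"hand": 1}
    - {"translation": [-0.01,0.01,0],"twist": 0,"hand": 1}
    - {"translation": [0,0,0],"twist": 0,"hand": 1}

```text
time: 6.15
tool_pos: [0.443, -0.1348, 0.1527]
tool_rot: [0.0, 0.999, 0.05, -0.0]
contact_force: [-0.0, 0.4, -0.6]
gripper_width: 0.998
grasp_force: 0.0
```

Request:
apply_moves:
  targets:
    - {"translation": [0,0,0.1],"twist": 0,"hand": 1}
    - {"translation": [0,0,0.1],"twist": 0,"hand": 1}
    - {"translation": [0,0,0.08],"twist": 0,"hand": 1}
    - {"translation": [0,0,0],"twist": 0,"hand": 1}

```text
time: 6.55
tool_pos: [0.4418, -0.1341, 0.1223]
tool_rot: [-0.001, 0.999, 0.05, -0.002]
contact_force: [-0.3, -0.5, -0.8]
gripper_width: 0.998
grasp_force: 0.0
```

Run:
```python
from h import *
f=grab_frame('wrist');g=grab_frame('scene')
a=cv2.resize(g[140:260,170:310],(480,411),interpolation=cv2.INTER_CUBIC)
b=np.zeros((411,1028,3),np.uint8);b[:384,:512]=f;b[:,520:1000]=a
cv2.imwrite('pics/w3.png',cv2.resize(b,(800,320))[...,::-1]);s=state();print(s['tool_pos'],s['contact_force'])
```

```text
[ 0.44282933 -0.13454586  0.12412006] [ 0.74861469 -0.03661303  0.85060584]
```

View pics/w3.png

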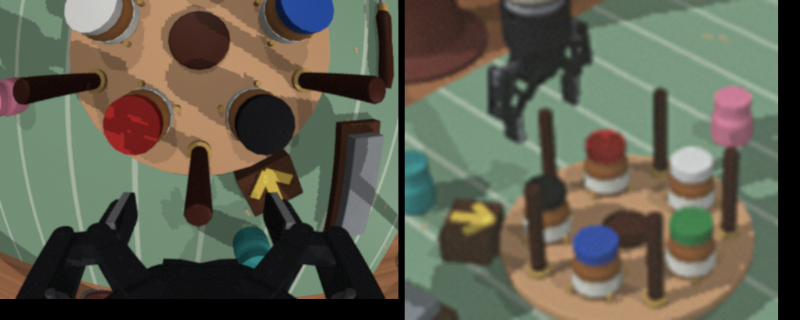

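The peg's top (wrist ≈ (257,274) in full pixels) is now between the open fingers and lower than the tips. I'll go 10 mm lower for a deeper bite, then close.

Request:
apply_moves:
  targets:
    - {"translation": [0,0,0.1],"twist": 0,"hand": 1}
    - {"translation": [0,0,0],"twist": 0,"hand": 1}
    - {"translation": [0,0,0],"twist": 0,"hand": 0}
    - {"translation": [0,0,0],"twist": 0,"hand": 0}
    - {"translation": [0,0,0],"twist": 0,"hand": 0}
    - {"translation": [0,0,0],"twist": 0,"hand": 0}
    - {"translation": [0,0,0],"twist": 0,"hand": 0}
    - {"translation": [0,0,0],"twist": 0,"hand": 0}

```text
time: 7.45
tool_pos: [0.4432, -0.1346, 0.1151]
tool_rot: [-0.0, 0.999, 0.05, 0.0]
contact_force: [-0.8, 1.3, 2.9]
gripper_width: 0.189
grasp_force: 58.5
```

Request:
apply_moves:
  targets:
    - {"translation": [0,0,0],"twist": 0,"hand": 0}
    - {"translation": [0,0,0],"twist": 0,"hand": 0}
    - {"translation": [0,0,0],"twist": 0,"hand": 0}

```text
time: 7.75
tool_pos: [0.4432, -0.1347, 0.1151]
tool_rot: [-0.0, 0.999, 0.05, 0.0]
contact_force: [-2.2, 2.1, 5.2]
gripper_width: 0.194
grasp_force: 58.6
```

Gripped: width 0.19 (about 16 mm) at 58 N. Now I'll turn the tray in 2° steps along the arc.

Request:
apply_moves:
  targets:
    - {"translation": [0.0003,0.02,0],"twist": -0.175,"hand": 0}
    - {"translation": [0.0007,0.04,0],"twist": -0.349,"hand": 0}
    - {"translation": [0.0007,0.04,0],"twist": -0.349,"hand": 0}
    - {"translation": [0.0007,0.04,0],"twist": -0.349,"hand": 0}
    - {"translation": [0.0007,0.04,0],"twist": -0.349,"hand": 0}
    - {"translation": [0.0007,0.04,0],"twist": -0.349,"hand": 0}
    - {"translation": [0.0007,0.04,0],"twist": -0.349,"hand": 0}
    - {"translation": [0.0007,0.04,0],"twist": -0.349,"hand": 0}

```text
time: 8.55
tool_pos: [0.4507, -0.1639, 0.1151]
tool_rot: [-0.0, 0.984, 0.181, 0.001]
contact_force: [-0.1, 2.7, 4.5]
gripper_width: 0.194
grasp_force: 58.9
```

Going well, with low force; continue.

Request:
apply_moves:
  targets:
    - {"translation": [0.0007,0.04,0],"twist": -0.349,"hand": 0}
    - {"translation": [0.0007,0.04,0],"twist": -0.349,"hand": 0}
    - {"translation": [0.0007,0.04,0],"twist": -0.349,"hand": 0}
    - {"translation": [0.0007,0.04,0],"twist": -0.349,"hand": 0}
    - {"translation": [0.0007,0.04,0],"twist": -0.349,"hand": 0}
    - {"translation": [0.0007,0.04,0],"twist": -0.349,"hand": 0}
    - {"translation": [0.0007,0.04,0],"twist": -0.349,"hand": 0}
    - {"translation": [0.0007,0.04,0],"twist": -0.349,"hand": 0}

```text
time: 9.35
tool_pos: [0.4665, -0.1915, 0.1151]
tool_rot: [-0.0, 0.949, 0.316, 0.002]
contact_force: [2.2, 4.5, 3.9]
gripper_width: 0.195
grasp_force: 58.8
```

Request:
apply_moves:
  targets:
    - {"translation": [0.0007,0.04,0],"twist": -0.349,"hand": 0}
    - {"translation": [0.0007,0.04,0],"twist": -0.349,"hand": 0}
    - {"translation": [0.0007,0.04,0],"twist": -0.349,"hand": 0}
    - {"translation": [0.0007,0.04,0],"twist": -0.349,"hand": 0}
    - {"translation": [0.0007,0.04,0],"twist": -0.349,"hand": 0}
    - {"translation": [0.0007,0.04,0],"twist": -0.349,"hand": 0}
    - {"translation": [0.0007,0.04,0],"twist": -0.349,"hand": 0}
    - {"translation": [0.0007,0.04,0],"twist": -0.349,"hand": 0}

```text
time: 10.15
tool_pos: [0.4891, -0.2136, 0.1151]
tool_rot: [-0.0, 0.896, 0.445, 0.002]
contact_force: [2.1, 6.0, 3.1]
gripper_width: 0.195
grasp_force: 58.9
```

Request:
apply_moves:
  targets:
    - {"translation": [0.0007,0.04,0],"twist": -0.349,"hand": 0}
    - {"translation": [0.0007,0.04,0],"twist": -0.349,"hand": 0}
    - {"translation": [0.0007,0.04,0],"twist": -0.349,"hand": 0}
    - {"translation": [0.0007,0.04,0],"twist": -0.349,"hand": 0}
    - {"translation": [0.0007,0.04,0],"twist": -0.349,"hand": 0}
    - {"translation": [0.0007,0.04,0],"twist": -0.349,"hand": 0}
    - {"translation": [0.0003,0.02,0],"twist": -0.175,"hand": 0}
    - {"translation": [0,0,0],"twist": 0,"hand": 0}

```text
time: 10.95
tool_pos: [0.5117, -0.2266, 0.1151]
tool_rot: [-0.0, 0.84, 0.543, 0.002]
contact_force: [4.1, 4.8, 3.6]
gripper_width: 0.192
grasp_force: 58.9
```

Run:
```python
from h import *
s=state();K=get_calibration('wrist');f=grab_frame('wrist');np.savez('w4.npz',f=f,C=K['camera_matrix'],P=K['pose'])
print(s['tool_pos'],s['tool_rot'],s['contact_force']);d=s['tool_pos'][:2]-[.5568,-.1233];print(np.degrees(np.arctan2(d[1],d[0]))%360-36,np.hypot(*d))
g=grab_frame('scene');a=cv2.resize(g[140:260,170:310],(480,411),interpolation=cv2.INTER_CUBIC)
t=grab_frame('top');
b=cv2.resize(f,(768,576),interpolation=cv2.INTER_CUBIC)
b[:180,588:]=cv2.resize(a,(180,180)) if 0 else b[:180,588:]
cv2.imwrite('pics/w4.png',b[...,::-1]);cv2.imwrite('pics/s4.png',a[...,::-1])
```

```text
[ 0.51168696 -0.22661831  0.11514039] [-5.72102445e-05  8.39870854e-01  5.42782203e-01  2.10369660e-03] [4.0684247  4.77151878 3.58095536]
210.4119296004751 0.11273800978742847
```

View pics/w4.png

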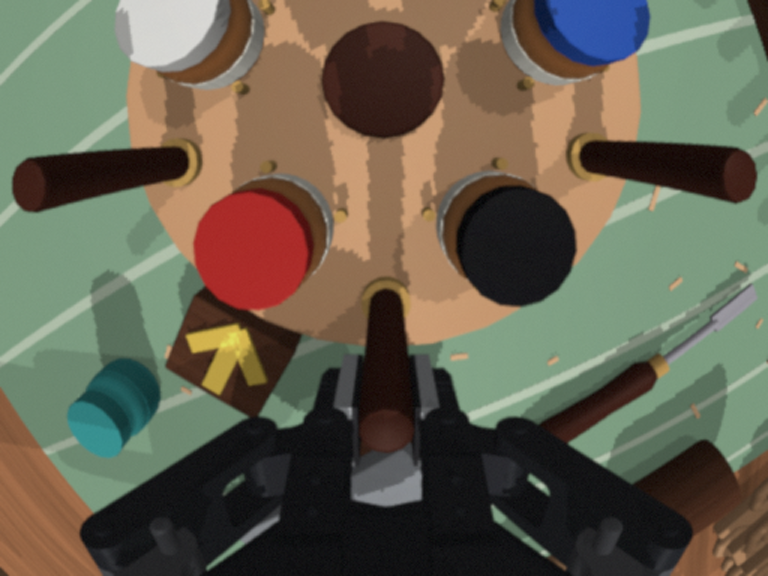

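The peg is firmly held between the pads. Red lid (253,248), black lid (517,245), arrow tip (242,325) and side peg tops (30,186), (740,176), in 1.5x pixels; I'll use them to measure what turn is left.

Run:
```python
from h import *
w=np.load('w4.npz');K={'camera_matrix':w['C'],'pose':w['P']}
hsv=cv2.cvtColor(w['f'],cv2.COLOR_RGB2HSV).astype(int)
m=F['red'](hsv);m[:110]=0;m[215:]=0;m[:,:120]=0;m[:,230:]=0;yx=np.argwhere(m);print('red px',yx.mean(0)[::-1]*1.5,len(yx))
y=H(20,32,150)(hsv);y[:200]=0;y[275:]=0;y[:,:110]=0;y[:,190:]=0
Y=np.array([wray(q[::-1],K,.043)[:2] for q in np.argwhere(y)]).mean(0)
obs=[('j',0,(253,248),.11),('j',1,(517,245),.11),('p',4,(30,186),.165),('p',1,(740,176),.165),('p',0,(386,432),.165)]
S=[(a,i,wray(np.array(u)/1.5,K,z)[:2]) for a,i,u,z in obs]
def model(x,t,i):
    r,a=(.09,x[2]+i*2*np.pi/5) if t=='j' else (.115,x[2]+(i+.5)*2*np.pi/5)
    return x[:2]+r*np.array([np.cos(a),np.sin(a)])
r=least_squares(lambda x:np.concatenate([model(x,a,i)-p for a,i,p in S]),[.557,-.123,3.67])
for c in(r.x[:2],np.array([.5568,-.1233])):
    d=Y-c;rd=S[0][2]-c;print(c,'tray',np.degrees(r.x[2]),'red',np.degrees(np.arctan2(rd[1],rd[0]))%360,'arrow',Y,np.degrees(np.arctan2(d[1],d[0]))%360,np.hypot(*d))
print((r.fun*1e3).round(1))
C=[wray(np.array(u)/1.5,K,.04)[:2] for u in((201,291),(166,370),(255,418),(300,333))]
for i in range(4):
    e=C[(i+1)%4]-C[i];print('edge',(np.hypot(*e)*1e3).round(1),np.degrees(np.arctan2(e[1],e[0])).round(1))
# red lid in scene, arrow in scene
x=r.x;c=np.array([.5568,-.1233])
for n,cc in(('scene',c),):
    u,k,_=blob(n,[*model(x,'j',0),.105],.1,F['red'],12);p=ray(n,u,.105)[:2]-cc;print(n,u,k,np.degrees(np.arctan2(p[1],p[0]))%360)
```

```text
red px [250.37704389 250.46805077] 4648
[ 0.55724337 -0.12192905] tray 210.48267336198666 red 210.95434733590545 arrow [ 0.40794508 -0.22277696] 214.0382131034506 0.18016736372704606
[ 0.5568 -0.1233] tray 210.48267336198666 red 210.33002164599432 arrow [ 0.40794508 -0.22277696] 213.75406522391273 0.17903477898309517
[-2.1 -0.4  1.3 -1.7 -0.3  1.   0.3  0.3  0.7  0.7]
edge 64.3 -146.8
edge 66.6 -53.7
edge 70.8 35.9
edge 63.9 132.2
scene [226.03636364 206.96363636] 55 205.38233477547556
```

About 3.4° remains.

Request:
apply_moves:
  targets:
    - {"translation": [0.0003,0.017,0],"twist": -0.148,"hand": 0}
    - {"translation": [0.0005,0.034,0],"twist": -0.297,"hand": 0}
    - {"translation": [0.0003,0.017,0],"twist": -0.148,"hand": 0}
    - {"translation": [0,0,0],"twist": 0,"hand": 0}
    - {"translation": [0,0,0],"twist": 0,"hand": 0}

```text
time: 11.65
tool_pos: [0.5178, -0.2291, 0.1152]
tool_rot: [-0.0, 0.823, 0.567, 0.002]
contact_force: [5.3, 5.9, 3.0]
gripper_width: 0.194
grasp_force: 58.9
```

Run:
```python
from h import *
s=state();K=get_calibration('wrist');f=grab_frame('wrist');np.savez('w5.npz',f=f,C=K['camera_matrix'],P=K['pose'])
d=s['tool_pos'][:2]-[.557,-.1228];print(s['contact_force'],s['grasp_force'],np.degrees(np.arctan2(d[1],d[0]))%360-36)
b=cv2.resize(f,(768,576),interpolation=cv2.INTER_CUBIC).copy()
c=np.array([.557,-.1228]);a=np.radians(213.8);u=np.array([np.cos(a),np.sin(a)])
for r,z in((.09,.11),(.158,.043),(.2,.043)):
    q=wproj([*(c+r*u),z],K)[0]*1.5;cv2.circle(b,tuple(int(v) for v in q),4,(255,0,255),2);print(r,q)
cv2.imwrite('pics/w5.png',b[...,::-1])
```

```text
[5.31918528 5.87403509 3.03309815] 58.88615369796753 213.7616636623481
0.09 [249.72808902 253.1719219 ]
0.158 [227.15628454 319.77178167]
0.2 [198.92638549 369.80275292]
```

View pics/w5.png

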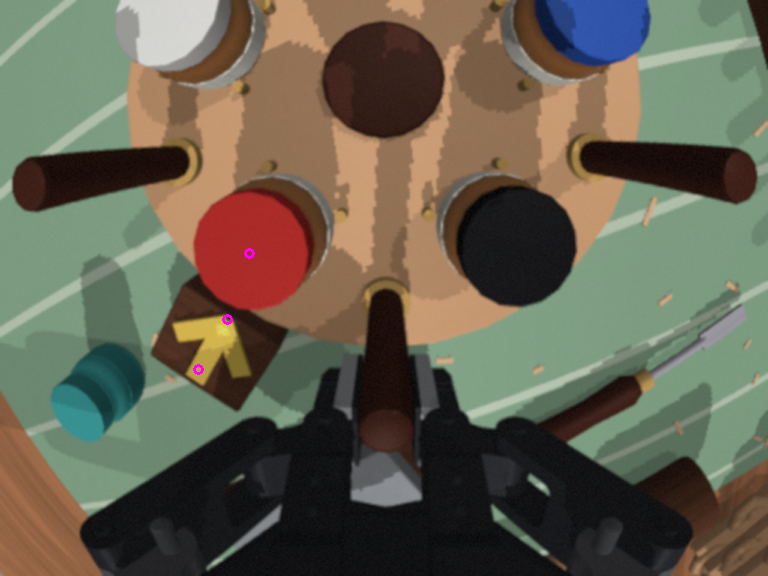

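The red lid's centre (252,249), the arrow tip (229,320) and the arrow shaft all lie on the predicted front line. All the visible jars are standing and the peg is held at 59 N, so I'm handing in.

```bash
python3 -c "
from plant import *
print(job_done())"
```

```text
the job is handed in; nothing more can be done
None
```

I turned the carousel about 63° so the red-lid jar lines up with the yellow arrow, to within about 1° by the wrist camera. I handed the job in at about 12 s with the gripper still closed on the peg at 59 N; the hand-in call returned no verdict.

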